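Lock the pepper slicer's blade carriage with its pin

TASK

Lock the pepper slicer's blade carriage for cleaning: take the red-handled locking pin from its wooden rest, lay it on the slicer's yellow ledge and put its tip through the slot in the guard plate. Feel along the slot with the tip, pressing gently (over 50 N bends the pin), until it drops into the carriage's hidden hole, then push the pin fully home, collar against the ledge, and let go. Leave the bowls, plate and peppers where they are.

Things in the scene. Friction and masses are not known exactly. Their poses are not given: they have to be found in the camera images.
- pin_grip (a point): centre of the red upright handle of the locking pin, on the axis of its shaft. Handle: 28 mm along x, 18 mm thick along y (grip across these), 64 mm tall; this point is 34 mm above its underside. +x points along the shaft to the tip, +z up. In front of the handle a dark collar 20 mm across (x = 14 to 24 mm), then a round steel shaft 10 mm across, 46 mm long. 0.11 to 0.18 kg.
- pin_tip (a point): end of the pin's shaft (1 mm chamfer), on its axis, 70 mm along +x from pin_grip; same axes. The shaft's underside is 5 mm below.
- rest_spot (a point): where the handle's underside stands at the start on the fixed wooden rest (board 130 x 50 x 8 mm; this point on its top face, 8 mm above the worktop). +x is the direction in which the pin points then. A wooden block (14 mm long, 34 mm wide, 29 mm high), 56 mm along +x, holds up the shaft.
- slicer: fixed pepper slicer, metal case 163 mm deep (x), 212 mm wide (y), 136 mm high; white hopper on its back half (x 72 to 152 mm, up to 211 mm high). Origin on the worktop under the middle of the front face of its upright steel guard plate, 5 mm thick, which looks along -x, to the robot; +x goes into the slicer, +z up.
- slot (a point): middle of the slot in the guard plate, at its front face and at the height (93 mm) of the axis of a pin lying on the ledge; axes as the slicer. Slot: 64 mm long (y -32 to +32 mm), 88 to 104 mm above the worktop. It leads to the carriage's face at x = 10 mm, which stops the tip all along the slot except at the hole.
- ledge (a point): middle of the front edge of the yellow ledge under the slot, on its top face, 88 mm above the worktop, level with the slot's lower edge. The ledge stands out 12 mm from the plate, 76 mm long in y, 12 mm thick. A pin lying on it along +x has the right height. Fully home, the collar meets its front and the tip is at x = 34 mm from the slot point.
- carriage_mid (a point): middle of the blade carriage's travel, 10 mm behind the slot point. The steel carriage has stopped up to 20 mm to either side (y) of here, unmeasured and unseen, and stays there (60 N of friction). Its one hole, in its middle, is thus at y = -20 to +20 mm: 13 mm wide, 87 to 100.5 mm above the worktop, 30 mm through. A pin fully in stays when let go, drooping up to 4 degrees.
- bowl_red: small steel bowl (124 mm across, 55 mm high) heaped with red and orange peppers, about 75 mm high in all; loose, leave alone; origin under its centre on the worktop
- bowl_green: large steel bowl (200 mm across, 75 mm high) of long green and red peppers; loose, leave alone; origin under its centre on the worktop
- bowl_chili: steel bowl (150 mm across, 50 mm high) of small chilies, with a wire handle; loose, leave alone; origin under its centre on the worktop
- plate: small white plate, 130 mm across; loose, leave alone; origin under its centre on the worktop
- pepper_a: green bell pepper standing upright, 72 mm across, 95 mm high with stem; loose, leave alone; origin under its centre on the worktop
- pepper_b: green bell pepper standing upright, 68 mm across, 88 mm high with stem; loose, leave alone; origin under its centre on the worktop
- poblano: long dark green pepper lying down, 130 mm long, 40 mm thick; loose, leave alone; origin under its centre on the worktop
- pin: the locking pin as a whole, loose (see pin_grip); origin at the centre of the handle's underside
Not all that is in view belongs to the job. Of the things shaped like the pin, the red one is meant.

How it is judged:
On the way, in this order (a step that is already met when the one before it is completed fails the run):
1. the pin is lifted clear of its rest (z of pin_grip in the frame of rest_spot above 0.06 m), for 0.1 s.
2. the pin tip is through the guard plate's slot (x of pin_tip in the frame of slot between 0.006 and 0.05 m and y of pin_tip in the frame of slot between -0.032 and 0.032 m and z of pin_tip in the frame of slot between -0.006 and 0.011 m).
At the end, for the whole second after the job is handed in: the pin is at rest in the slot and in the carriage's hole, pointing along the slicer's x within 0.2 rad, its tip at least 30 mm behind the guard plate's front face (within 4 mm of fully home), let go (x of pin_tip in the frame of slot between 0.03 and 0.038 m and y of pin_tip in the frame of slot between -0.029 and 0.029 m and z of pin_tip in the frame of slot between -0.008 and 0.01 m and angle between the x axis of pin_tip and the x axis of slot, either way round below 0.2 rad and linear speed of pin below 0.01 m/s); the robot touches nothing.
It fails at once if the pin is pressed on the slicer or its carriage with more than 50 N (contact force between pin and slicer above 50 N).
It fails at once if a bowl, the plate or a pepper is shifted by more than 30 mm (distance of any of bowl_red, bowl_green, bowl_chili, plate, pepper_a, pepper_b, poblano from where it was at the start of the episode above 0.03 m).
It also fails if it takes over 64 s, if anything falls off the work surface, if the arm or the gripper's body presses on something with over 40 N, if the wrist force passes 120 N, or if a joint passes its speed limit or range.

ROBOT

A 6-joint arm with a two-finger parallel gripper is mounted at the origin on the work surface. World frame = base frame: x ahead of the robot, y to its left, z up, the work surface at z = 0. Lengths are in m, angles in rad, forces in N, time in s.
With the tool pointing down it reaches from about 0.35 to 0.85 m from the base axis. Payload 8.1 kg.
Tool frame: the origin (TCP) lies midway between the tips of the shut fingers; the grasp point (between the pads) lies 19 mm behind it (robot.grip_point_offset is the distance from the TCP to the grasp point, in m); z points along the fingers, y is the line along which they close (so a half turn about z gives the same grasp; the last joint's range is limited). The gripper opens to 93 mm and grips with 3 to 60 N. Pads are 15 mm wide; open, the fingers measure 128 mm over their backs; the gripper's body (75 mm by 188 mm) begins 65 mm behind the grasp point.
Start: joints at [1.104, 0.13, 1.488, -0, 1.523, -0.085], TCP at [0.224, 0.557, 0.219] pointing down, gripper open.
Joint ranges: [-2.96, 2.96], [-0.89, 2.26], [0.02, 2.5], [-1.34, 4.48], [0, 2.73], [-2.66, 2.66]. Speed limits (rad/s): [2.39, 2.39, 2.79, 3.14, 3.14, 3.14].

INTERFACE

Orientations are given as a rotation vector (axis times angle).
In Python, from plant import robot, read_camera, job gives the robot as it stands.
- The arm moves only by the shell command python3 -m inch 'ROWS' [FORCE]. ROWS is JSON, one flat list of numbers, 5 for each row, row after row: the shift along the world's x, y, z in mm, then the turn about the world's z in degrees, then the opening in per cent of the stroke, from 0 (shut) to 100 (fully open). In form: [dx, dy, dz, yaw, hand, dx, dy, dz, yaw, hand, ...]. A call has 1 to 10 rows; each row is the pose to reach, as a shift and turn from the pose commanded when the call began; what a row does not reach only later rows make up. A row lasts 1/12 s, in which the tool goes at most 41.7 mm and 7.16 degrees, less where a joint would pass 70% of its speed; a pose out of reach is approached as far as the arm can. A call with a gripper value outside its range is refused whole. The fingers move at their own pace and stop on an object; FORCE is the grip in N (left out, the last holds). Time passes only in rows, so rows that repeat a pose let the fingers close. It gives the time, the measured TCP pose, the force, the opening and the grip force at its end, in the units of the state.
- robot.read_state(): the state, without advancing time (a new reading comes with each control period).
- read_camera(name): name is "side" or "top" or "wrist"; returns a dict with "image" (480x640x3 uint8, blue, green, red), "K" (3x3 intrinsics, pixels), "D" ([k1, k2, p1, p2, k3] as OpenCV has them; the pictures are not rectified), "extrinsics" (4x4, takes a point from world to camera coordinates); the wrist camera has in their place "mount" (4x4, takes a point from camera to tool coordinates, whose origin is the TCP and whose axes are the flange's). Camera axes: x right, y down, z forward; pixel columns grow to the right and rows downward; lengths in m; the calibration is good to about 2 mm. A picture is of the moment at which its call begins: read the wrist's pose just before it. There is no depth.
- job.close_job(): hands the job in; it is judged then, once.
The state is a dict: "t": time; "q": joint angles; "dq": joint speeds; "joint_torque": joint torques, N m; "tool_pos": TCP position; "orientation": TCP orientation; "force": force on the tool from outside, world axes, zero at the start; "wrist_torque": the same for the moment, N m; "opening": finger opening in m; "gripper_force": force on a finger pad.
Only numpy, scipy, OpenCV 4.12 (cv2) and the standard library are available. Lean on these libraries where they do the work, as an engineer would, in place of code of your own. Each camera call takes 0.05 s, during which the arm holds its last target. There are 200 camera calls.

## Working session

There is one attempt and no reset: what is moved stays moved. The work goes in short steps, Python scripts to look and compute and a shell command to move; the robot and the scene stay as the last step left them, time stands still between calls to the robot, and variables do not carry over. Pictures are saved under pics/ and viewed, at most 10 in all, crops included, and the job is handed in when it is done.

```bash
mkdir -p pics; ls; cat > h.py <<'E'
import numpy as np, cv2
from plant import robot, read_camera, job
def save(n,f):
    c=read_camera(n); cv2.imwrite('pics/'+f,c['image']); 
    np.savez('pics/'+f+'.npz',K=c['K'],D=c['D'],E=c['extrinsics'] if 'extrinsics' in c else np.eye(4)); return c
def ray(f,px):
    d=np.load('pics/'+f+'.npz'); p=cv2.undistortPoints(np.array([[px]],float),d['K'],d['D'])[0,0]
    E=d['E']; R=E[:3,:3]; return -R.T@E[:3,3], R.T@np.array([p[0],p[1],1])
def atz(f,px,z):
    o,r=ray(f,px); return o+r*(z-o[2])/r[2]
def tri(f1,p1,f2,p2):
    o,r=ray(f1,p1);a,b=ray(f2,p2)
    s=np.linalg.lstsq(np.c_[r,-b],a-o,rcond=None)[0]; x=o+r*s[0];y=a+b*s[1]
    return (x+y)/2, np.linalg.norm(x-y)
def proj(f,P):
    d=np.load('pics/'+f+'.npz');E=d['E']
    return cv2.projectPoints(np.array(P,float).reshape(-1,3),cv2.Rodrigues(E[:3,:3])[0],E[:3,3],d['K'],d['D'])[0][:,0]
E
python3 - <<'E'
from h import *
save('top','top0.png');save('side','side0.png');s=robot.read_state();print(s['tool_pos'],s['orientation'],s['t'],s['force'])
E
```

```text
pics
[0.22332094 0.55634432 0.21769651] [-5.96041420e-01 -3.08406311e+00  2.49673761e-03] 0.1 [0.1030327  0.22481579 0.03239879]
```

View pics/top0.png

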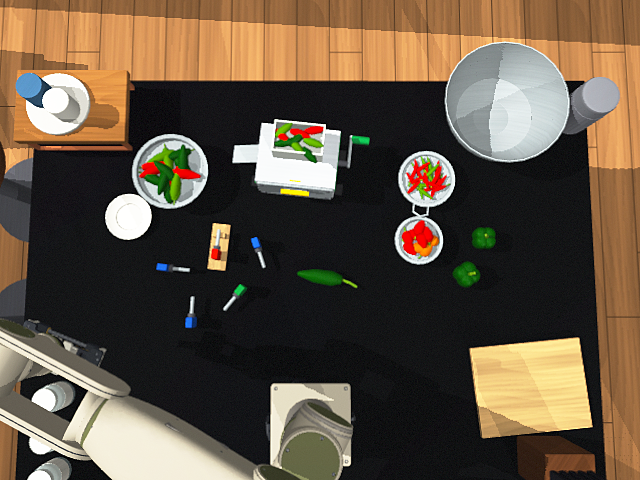

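View pics/side0.png

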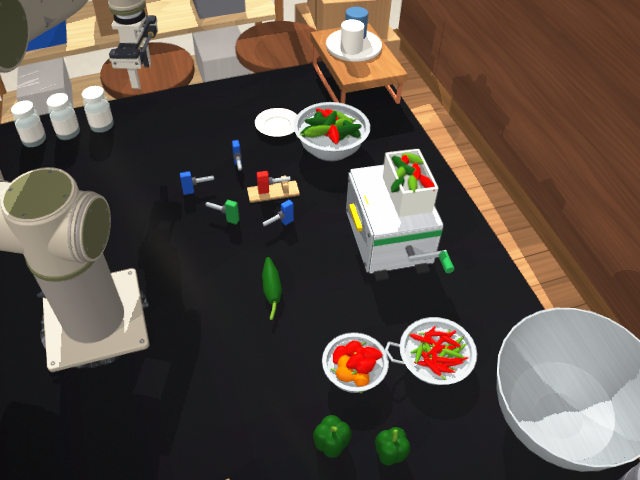

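The top view shows x up and y left. There are five pin-shaped things: red (217,248), blue (258,250), blue (172,268), blue (191,315) and green (235,296). The red one on the wooden rest fits. The yellow ledge is at (294,192). I'll confirm with one enlarged crop.

```bash
python3 - <<'E'
from h import *
t=cv2.imread('pics/top0.png');s=cv2.imread('pics/side0.png')
a=cv2.resize(t[170:280,190:345],(775,550),interpolation=2)
# composite: left top rest, right ledge; bottom side pin, side slicer
A=cv2.resize(t[215:280,195:275],(400,325),interpolation=2);B=cv2.resize(t[165:205,245:345],(400,160),interpolation=2)
C=cv2.resize(s[160:210,240:310],(392,280),interpolation=2);D=cv2.resize(s[160:285,335:455],(384,400),interpolation=2)
o=np.zeros((600,800,3),np.uint8);o[:325,:400]=A;o[:160,400:]=B;o[320:600,:392]=C;o[190:590,405:789]=D
cv2.imwrite('pics/c1.png',o)
E
```

```text
(no output)
```

View pics/c1.png

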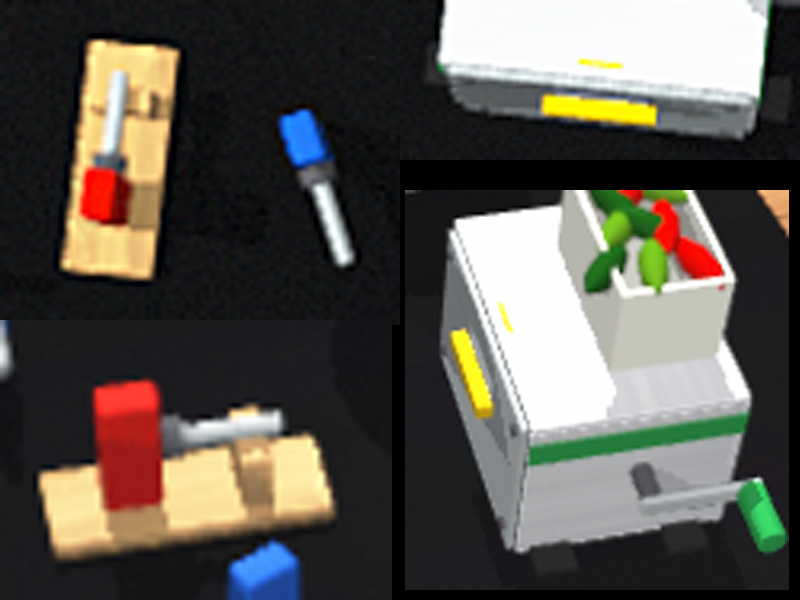

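The crop confirms the red-handled pin on the wooden rest, pointing up the image. In the crop the tip is at (119,73) and the handle top at (102,192). The ledge's yellow strip runs from (543,105) to (657,113). Next I compute positions.

```bash
python3 - <<'E'
from h import *
T='top0.png';S='side0.png'
a=lambda x,y:(x/5+195-.4,y/5+215-.4)
b=lambda x,y:((x-400)/4+245-.4,y/4+165-.4)
c=lambda x,y:(x/5.6+240-.4,(y-320)/5.6+160-.4)
d=lambda x,y:((x-405)/3.2+335-.4,(y-190)/3.2+160-.4)
P=[atz(T,a(*p),.008) for p in [(90,40),(180,47),(153,278),(62,272)]]
print(np.round(P,4)); print('board c',np.mean(P,0), 'yaw',np.degrees(np.arctan2(*(P[0]+P[1]-P[2]-P[3])[1::-1])))
print('tip',atz(T,a(119,75),.042),'shaft base',atz(T,a(110,152),.042),'handletop',atz(T,a(102,193),.072))
print('tip tri',tri(T,a(119,75),S,c(281,420)))
L=[atz(T,b(*p),z) for p,z in [((543,96),.088),((657,104),.088),((542,117),.076),((656,124),.076)]]
print('ledge',np.round(L,4))
print('side ledge',[np.round(atz(S,d(*p),.088),4) for p in [(463,330),(493,405),(452,335),(481,414)]])
F=[atz(T,b(*p),.136) for p in [(443,68),(755,97)]];print('case',np.round(F,4))
m=L[1]-L[0];print('ledge yaw',np.degrees(np.arctan2(m[0],-m[1])));m=F[1]-F[0];print(np.degrees(np.arctan2(m[0],-m[1])))
s=robot.read_state();R=cv2.Rodrigues(s['orientation'])[0];print(R)
print(read_camera('wrist')['mount'])
E
```

```text
[[0.552  0.2761 0.008 ]
 [0.548  0.2251 0.008 ]
 [0.4173 0.2383 0.008 ]
 [0.4207 0.2893 0.008 ]]
board c [0.48447337 0.25719605 0.008     ] yaw -5.7537131101822165
tip [0.52782455 0.25397183 0.042     ] shaft base [0.4849917  0.25818847 0.042     ] handletop [0.45980159 0.25730757 0.072     ]
tip tri (array([0.52956278, 0.25311598, 0.04502089]), np.float64(0.004270418909567312))
ledge [[0.6342 0.0807 0.088 ]
 [0.6286 0.0034 0.088 ]
 [0.6219 0.0819 0.076 ]
 [0.6171 0.0041 0.076 ]]
side ledge [array([0.6355, 0.0812, 0.088 ]), array([0.6299, 0.0053, 0.088 ]), array([0.626 , 0.0788, 0.088 ]), array([ 6.186e-01, -2.000e-04,  8.800e-02])]
case [[ 0.6436  0.1441  0.136 ]
 [ 0.6242 -0.0613  0.136 ]]
ledge yaw -4.085321350218507
-5.404380892189471
[[-9.27987013e-01  3.72611777e-01 -7.52895848e-04]
 [ 3.72612507e-01  9.27985855e-01 -1.47361274e-03]
 [ 1.49591237e-04 -1.64803189e-03 -9.99998631e-01]]
[[-1.76992779e-05 -9.71036008e-01 -2.38933193e-01  6.57039373e-02]
 [ 9.99999545e-01 -2.45137959e-04  9.22176245e-04 -6.68809132e-04]
 [-9.54037935e-04 -2.38933068e-01  9.71035570e-01 -1.66271364e-01]
 [ 0.00000000e+00  0.00000000e+00  0.00000000e+00  1.00000000e+00]]
```

```bash
python3 -m inch '[236,-297,-10,16,50,236,-297,-10,16,50,236,-297,-10,16,50,236,-297,-10,16,50,236,-297,-10,16,50,236,-297,-10,16,50,236,-297,-10,16,50,236,-297,-10,16,50,236,-297,-10,16,50,236,-297,-10,16,50]' 20
python3 -m inch '[0,0,0,0,50,0,0,0,0,50,0,0,0,0,50]'
cat >> h.py <<'E'
def wsave(f):
    s=robot.read_state(); c=read_camera('wrist'); cv2.imwrite('pics/'+f,c['image'])
    T=np.eye(4);T[:3,:3]=cv2.Rodrigues(np.array(s['orientation']))[0];T[:3,3]=s['tool_pos']
    np.savez('pics/'+f+'.npz',K=c['K'],D=c['D'],E=np.linalg.inv(T@np.array(c['mount']))); return s
E
python3 - <<'E'
from h import *
s=wsave('w1.png');print(s['t'],s['tool_pos'],cv2.Rodrigues(s['orientation'])[0][:,1],s['force'])
E
```

```text
t: 0.98
tool_pos: [0.4624, 0.2549, 0.2082]
orientation: [0.168, 3.136, -0.003]
force: [-0.5, -0.3, -0.1]
opening: 0.0467
gripper_force: 0.0
t: 1.23
tool_pos: [0.4587, 0.2609, 0.2085]
orientation: [-0.16, -3.137, -0.001]
force: [-0.3, 0.6, -0.1]
opening: 0.0464
gripper_force: 0.0
1.2333 [0.45871698 0.26085417 0.20847223] [1.01558453e-01 9.94829521e-01 3.22453533e-04] [-0.28157499  0.57246225 -0.10346234]
```

View pics/w1.png

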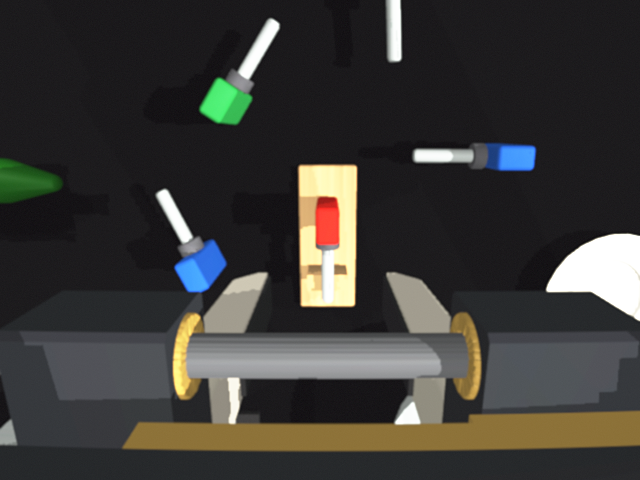

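The wrist view has world +x pointing down. The pin is at (327,220), with its tip at (328,300) and shaft base at (327,249). The rest board spans (298..356, 165..306).

```bash
python3 - <<'E'
from h import *
W='w1.png';im=cv2.imread('pics/'+W)
m=((im[...,2]>110)&(im[...,1]<60)).astype(np.uint8)[150:310,280:370]
ys,xs=np.nonzero(m)
for r in range(ys.min(),ys.max()+1,6):
  x=xs[ys==r];print(r+150,x.min()+280,x.max()+280,im[r+150,int(x.mean())+280])
g=cv2.cvtColor(im,cv2.COLOR_BGR2GRAY)
for r in (255,275,295):print(r,g[r,312:346])
print(g[285:312,328])
print('tip',atz(W,(328,300),.042),'base',atz(W,(327,249),.042))
P=[atz(W,p,.008) for p in [(300,306),(355,306),(356,165),(298,165)]];print(np.round(P,4),np.mean(P,0))
E
```

```text
198 319 334 [ 25  30 154]
204 318 336 [ 31  38 201]
210 317 318 [ 42  51 252]
216 317 317 [ 42  52 255]
222 317 317 [ 44  54 255]
228 317 317 [ 44  55 253]
234 317 317 [ 41  52 253]
240 317 317 [ 40  50 254]
255 [242 241 240 240 242 243 244 246 243 226 196 206 228 242 249 253 252 250
 254 255 254 252 248 247 247 247 246 245 245 244 244 244 244 244]
275 [236 218 197 193 193 194 194 194 191 186 197 222 239 250 254 255 255 255
 255 255 255 247 232 229 231 233 238 241 242 241 241 239 234 230]
295 [243 242 241 241 243 245 247 247 246 236 219 226 242 251 254 255 255 255
 255 255 253 248 245 247 249 248 248 247 247 246 246 245 247 247]
[254 254 254 254 255 255 255 255 255 255 255 255 255 255 255 255 254 254
 251 248 230 147  59  27  23  26  26]
tip [0.53015453 0.25440378 0.042     ] base [0.48570348 0.25808616 0.042     ]
[[0.5475 0.2266 0.008 ]
 [0.5527 0.2776 0.008 ]
 [0.4232 0.2896 0.008 ]
 [0.4182 0.24   0.008 ]] [0.48538207 0.25842195 0.008     ]
```

```bash
python3 -m inch '[2,0,-40,0,50,2,0,-80,0,50,2,0,-115,0,50,2,0,-145,0,50,2,0,-165,0,50,2,0,-182,0,50,2,0,-182,0,50,2,0,-182,0,50]' 20
python3 -m inch '[0,0,0,0,10,0,0,0,0,10,0,0,0,0,10,0,0,0,0,10,0,0,0,0,10,0,0,0,0,10,0,0,0,0,10]' 35
```

```text
t: 1.95
tool_pos: [0.4599, 0.2606, 0.026]
orientation: [-0.158, -3.135, 0.002]
force: [0.0, 0.3, 0.8]
opening: 0.0465
gripper_force: 0.0
t: 2.53
tool_pos: [0.4622, 0.2601, 0.0275]
orientation: [0.161, 3.136, 0.001]
force: [-1.5, -0.6, 5.5]
opening: 0.0182
gripper_force: 35.0
```

```bash
python3 -m inch '[0,0,15,0,10,0,0,45,0,10,0,0,80,0,10,0,0,110,0,10,0,0,120,0,10,0,0,120,0,10]' 40
python3 -m inch '[10,-25,0,0,10,20,-60,0,0,10,30,-100,0,0,10,40,-140,0,0,10,50,-175,0,0,10,57,-200,0,0,10,60,-208,0,0,10,60,-208,0,0,10,60,-208,0,0,10,60,-208,0,0,10]'
python3 - <<'E'
from h import *
s=wsave('w2.png');print(s['t'],s['tool_pos'],cv2.Rodrigues(s['orientation'])[0],s['force'],s['opening'])
save('top','top1.png');save('side','side1.png')
E
```

```text
t: 3.03
tool_pos: [0.4636, 0.2606, 0.15]
orientation: [0.161, 3.132, 0.004]
force: [-0.7, 0.4, -1.6]
opening: 0.0179
gripper_force: 40.0
t: 3.87
tool_pos: [0.5206, 0.053, 0.1454]
orientation: [-0.16, -3.135, -0.001]
force: [-0.9, 0.8, -3.0]
opening: 0.0178
gripper_force: 40.0
3.8667 [0.5205861  0.05298597 0.1453532 ] [[-9.94821993e-01  1.01611449e-01 -2.07743180e-03]
 [ 1.01610493e-01  9.94824102e-01  5.60831564e-04]
 [ 2.12366613e-03  3.46838705e-04 -9.99997685e-01]] [-0.92974932  0.75810605 -2.99054155] 0.017817027939001882
```

View pics/w2.png

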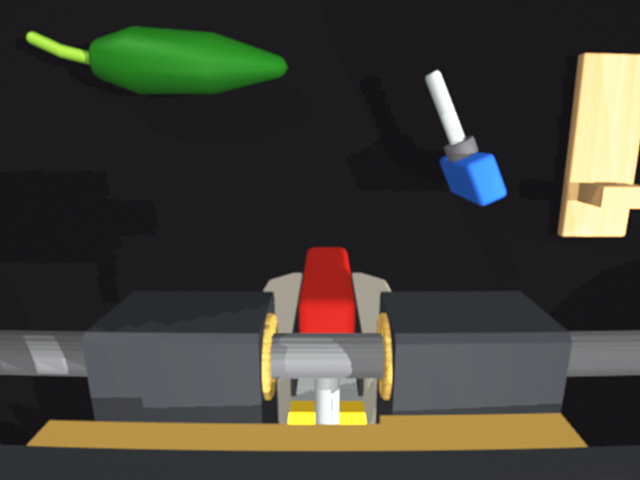

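The wrist view shows the pin in hand with its shaft at (327,400). It is centred over the yellow ledge, which spans (288..366, 402..425). Next I check the top and side views.

```bash
python3 - <<'E'
from h import *
t=cv2.imread('pics/top1.png');s=cv2.imread('pics/side1.png')
o=np.zeros((600,800,3),np.uint8)
o[:250,:800]=cv2.resize(t[165:215,220:380],(800,250),interpolation=2)
o[250:600,:700]=cv2.resize(s[165:235,290:430],(700,350),interpolation=2)
cv2.imwrite('pics/c2.png',o)
E
```

```text
(no output)
```

View pics/c2.png

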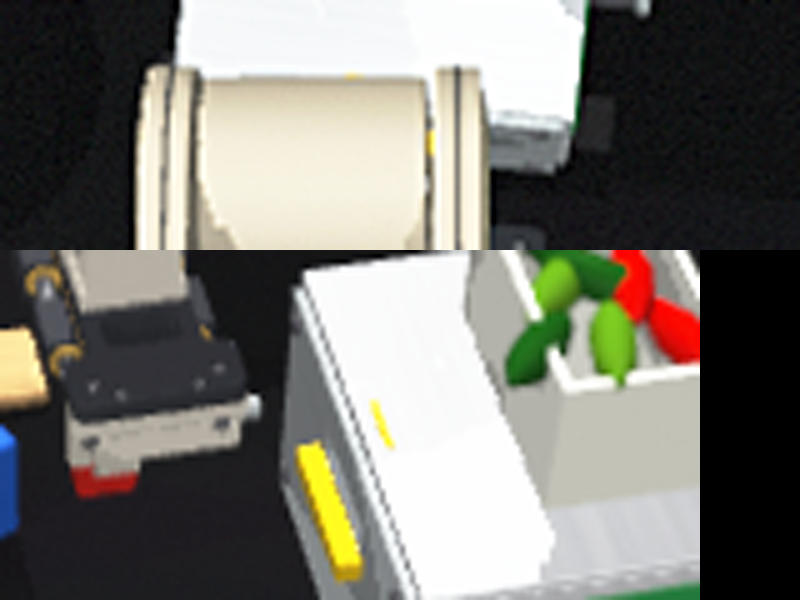

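```bash
python3 - <<'E'
from h import *
S='side1.png';W='w2.png'
print('proj tip',proj(S,[.590,.0465,.160]),'seen 341.2 195.6')
o,r=ray(S,(341.2,195.6)); print('on ray at y=.0465',o+r*(.0465-o[1])/r[1])
im=cv2.imread('pics/'+W);m=(im[...,2]>120)&(im[...,1]>100)&(im[...,0]<60)
m[:395]=0
for r in range(398,428,2):
  x=np.nonzero(m[r])[0]; x=x[(x>270)&(x<380)]
  if len(x):print(r,x.min(),x.max(),im[r,x.min()+3])
for z,row in ((.088,424),(.088,404)):print(z,row,[np.round(atz(W,(c,row),z),4) for c in (288,366)])
print(np.round(atz(W,(327.5,400),.16),4))
E
```

```text
proj tip [[341.11433321 195.89983188]] seen 341.2 195.6
on ray at y=.0465 [0.59015435 0.0465     0.16089776]
398 271 271 [40 36 36]
402 292 361 [ 36 154 184]
404 291 362 [ 32 154 184]
406 291 362 [ 31 153 184]
408 291 363 [ 31 153 183]
410 291 363 [ 30 151 183]
412 291 363 [ 50 249 255]
0.088 424 [array([0.6263, 0.0178, 0.088 ]), array([0.6312, 0.0657, 0.088 ])]
0.088 404 [array([0.6121, 0.0196, 0.088 ]), array([0.6169, 0.0668, 0.088 ])]
[0.5614 0.0487 0.16  ]
```

```bash
python3 -m inch '[0,0,-30,0,10,0,0,-55,0,10,0,0,-62,0,10,10,-1,-62,0,10,20,-2,-62,0,10,30,-3,-62,0,10,34,-3.4,-62,0,10,34,-3.4,-62,0,10,34,-3.4,-62,0,10,34,-3.4,-62,0,10]'
python3 -m inch '[0,0,-1,0,10,0,0,-2,0,10,0,0,-2,0,10]'
python3 -m inch '[0,0,-1,0,10,0,0,-1,0,10,0,0,-1,0,10]'
python3 -m inch '[0,0,-1,0,10,0,0,-1,0,10,0,0,-1,0,10]'
```

```text
t: 4.85
tool_pos: [0.5551, 0.0487, 0.0848]
orientation: [-0.16, -3.137, 0.0]
force: [-0.2, -0.7, -0.9]
opening: 0.018
gripper_force: 40.0
t: 5.1
tool_pos: [0.5551, 0.0484, 0.0824]
orientation: [-0.161, -3.137, 0.0]
force: [0.4, 0.3, -1.8]
opening: 0.0174
gripper_force: 40.0
t: 5.35
tool_pos: [0.5554, 0.0484, 0.0815]
orientation: [-0.161, -3.137, 0.0]
force: [-0.4, 0.5, -1.4]
opening: 0.0178
gripper_force: 40.0
t: 5.6
tool_pos: [0.5554, 0.0484, 0.0805]
orientation: [-0.161, -3.137, 0.0]
force: [-0.8, -0.1, -1.1]
opening: 0.0177
gripper_force: 40.0
```

```bash
for i in 1 2 3; do python3 -m inch '[0,0,-1,0,10,0,0,-1,0,10,0,0,-1,0,10]' | grep -E 'pos|^force'; done
```

```text
tool_pos: [0.5555, 0.0484, 0.0795]
force: [-0.4, 0.5, -0.8]
tool_pos: [0.5555, 0.0484, 0.0785]
force: [-0.1, -0.3, -2.6]
tool_pos: [0.5557, 0.0484, 0.078]
force: [-1.7, -0.3, 2.4]
```

Contact with the ledge at TCP z ≈ 0.078, as expected. I raise the pin slightly and enter the slot.

```bash
python3 -m inch '[0,0,2,0,10,3,-0.3,2,0,10,6,-0.6,2,0,10,9,-0.9,2,0,10,11,-1.1,2,0,10,11,-1.1,2,0,10]' | grep -E 'pos|^force'
for i in 1 2 3; do python3 -m inch '[1,-0.1,0,0,10,1,-0.1,0,0,10,1,-0.1,0,0,10]' | grep -E 'pos|^force'; done
```

```text
tool_pos: [0.567, 0.0472, 0.0795]
force: [0.9, -0.2, -1.7]
tool_pos: [0.5675, 0.0472, 0.0795]
force: [1.3, 0.0, -1.9]
tool_pos: [0.5685, 0.0471, 0.0797]
force: [0.1, -0.1, -1.4]
tool_pos: [0.5696, 0.047, 0.0796]
force: [-1.1, 0.2, -0.9]
```

```bash
for i in 1 2 3 4 5; do python3 -m inch '[1,-0.1,0,0,10,1,-0.1,0,0,10,1,-0.1,0,0,10]' | grep -E 'pos|^force'; done
```

```text
tool_pos: [0.5706, 0.0469, 0.0796]
force: [-0.3, -0.1, -0.7]
tool_pos: [0.5716, 0.0468, 0.0797]
force: [0.7, 0.2, -1.1]
tool_pos: [0.5726, 0.0467, 0.0797]
force: [-0.3, -0.4, -1.4]
tool_pos: [0.5736, 0.0466, 0.0796]
force: [-0.8, 0.7, -1.7]
tool_pos: [0.5743, 0.0465, 0.0795]
force: [-1.3, -0.6, -1.4]
```

```bash
for i in 1 2; do python3 -m inch '[1,-0.1,0,0,10,1,-0.1,0,0,10,1,-0.1,0,0,10]' | grep -E 'pos|^force'; done
```

```text
tool_pos: [0.5758, 0.046, 0.0796]
force: [1.1, -1.6, -2.5]
tool_pos: [0.5767, 0.046, 0.0797]
force: [-0.3, -2.7, -1.8]
```

```bash
for i in 1 2 3; do python3 -m inch '[1,-0.1,0,0,10,1,-0.1,0,0,10,1,-0.1,0,0,10]' | grep -E 'pos|^force'; done
```

```text
tool_pos: [0.5776, 0.046, 0.0796]
force: [-0.6, -3.9, -2.1]
tool_pos: [0.5785, 0.0459, 0.0795]
force: [-0.7, -4.2, -2.8]
tool_pos: [0.5795, 0.0459, 0.0795]
force: [-0.3, -4.3, -3.1]
```

The tip has gone past the carriage face with almost no axial force and a side force of -y. That means it is already in the hole, rubbing its +y wall. I ease toward -y and go on.

```bash
python3 -m inch '[0,-1,0,0,10,0,-1.5,0,0,10,0,-1.5,0,0,10]' | grep -E 'pos|^force'
for i in 1 2 3; do python3 -m inch '[1,-0.1,0,0,10,2,-0.2,0,0,10,2,-0.2,0,0,10]' | grep -E 'pos|^force'; done
```

```text
tool_pos: [0.58, 0.0451, 0.08]
force: [-0.7, -0.6, -2.1]
tool_pos: [0.582, 0.0445, 0.0799]
force: [-0.4, 0.0, -1.1]
tool_pos: [0.5838, 0.0441, 0.0797]
force: [-0.1, 0.6, -2.2]
tool_pos: [0.5857, 0.0439, 0.0797]
force: [0.0, -0.3, -1.2]
```

```bash
for i in 1 2 3 4; do python3 -m inch '[1,-0.1,0,0,10,2,-0.2,0,0,10,2,-0.2,0,0,10]' | grep -E 'pos|^force'; done
```

```text
tool_pos: [0.5877, 0.0437, 0.0797]
force: [-0.7, -0.7, -1.9]
tool_pos: [0.5897, 0.0435, 0.0797]
force: [0.7, -0.6, -0.7]
tool_pos: [0.5917, 0.0433, 0.0796]
force: [-0.4, -0.2, -0.9]
tool_pos: [0.5937, 0.0431, 0.0796]
force: [-0.4, -0.3, -1.8]
```

Now lower back onto the ledge height and push on in 1 mm steps until the collar touches.

```bash
python3 -m inch '[0,0,-1,0,10,0,0,-1,0,10]' | grep -E 'pos|^force'
for i in 1 2 3; do python3 -m inch '[1,-0.1,0,0,10,1,-0.1,0,0,10,1,-0.1,0,0,10]' | grep -E 'pos|^force'; done
```

```text
tool_pos: [0.5934, 0.0431, 0.0784]
force: [-0.6, 0.3, -0.8]
tool_pos: [0.5946, 0.043, 0.0787]
force: [0.9, 0.4, -1.6]
tool_pos: [0.5956, 0.0429, 0.0787]
force: [-0.4, -0.4, -2.4]
tool_pos: [0.5966, 0.0428, 0.0787]
force: [-0.7, -0.7, -1.7]
```

```bash
for i in 1 2 3; do r=$(python3 -m inch '[1,-0.1,0,0,10,1,-0.1,0,0,10,1,-0.1,0,0,10]' | grep -E 'pos|^force'); echo $r; done
```

```text
tool_pos: [0.5976, 0.0427, 0.0786] force: [0.6, -1.1, -1.5]
tool_pos: [0.5977, 0.0427, 0.0784] force: [-5.7, 0.3, 2.2]
tool_pos: [0.5978, 0.0427, 0.0784] force: [-10.9, 0.7, 4.8]
```

The collar met the ledge: the position matches home and the force is rising. I relax the push, let go and lift off.

```bash
python3 -m inch '[-1.5,0.1,0,0,10,-1.5,0.1,0,0,10]' | grep -E 'pos|^force'
python3 -m inch '[0,0,0,0,25,0,0,0,0,30,0,0,0,0,40,0,0,0,0,50,0,0,0,0,50,0,0,0,0,50]'
python3 -m inch '[0,0,10,0,50,0,0,30,0,50,0,0,60,0,50,0,0,100,0,50,-30,0,130,0,50,-70,0,150,0,50,-110,0,150,0,50,-150,0,150,0,50,-150,0,150,0,50,-150,0,150,0,50]'
python3 - <<'E'
from h import *
wsave('w3.png');save('top','top3.png');save('side','side3.png')
t=cv2.imread('pics/top3.png');s=cv2.imread('pics/side3.png')
o=np.zeros((600,800,3),np.uint8)
o[:250]=cv2.resize(t[165:215,220:380],(800,250),interpolation=2)
o[250:600,:700]=cv2.resize(s[165:235,290:430],(700,350),interpolation=2)
cv2.imwrite('pics/c3.png',o)
E
```

```text
tool_pos: [0.5977, 0.0427, 0.0785]
force: [-2.7, -0.3, -0.2]
t: 14.43
tool_pos: [0.5982, 0.0426, 0.0787]
orientation: [0.161, 3.137, 0.0]
force: [0.5, -0.8, -0.5]
opening: 0.0453
gripper_force: 0.0
t: 15.27
tool_pos: [0.4465, 0.0427, 0.2297]
orientation: [0.161, 3.135, 0.0]
force: [0.9, 0.3, -0.1]
opening: 0.0465
gripper_force: 0.0
```

View pics/c3.png

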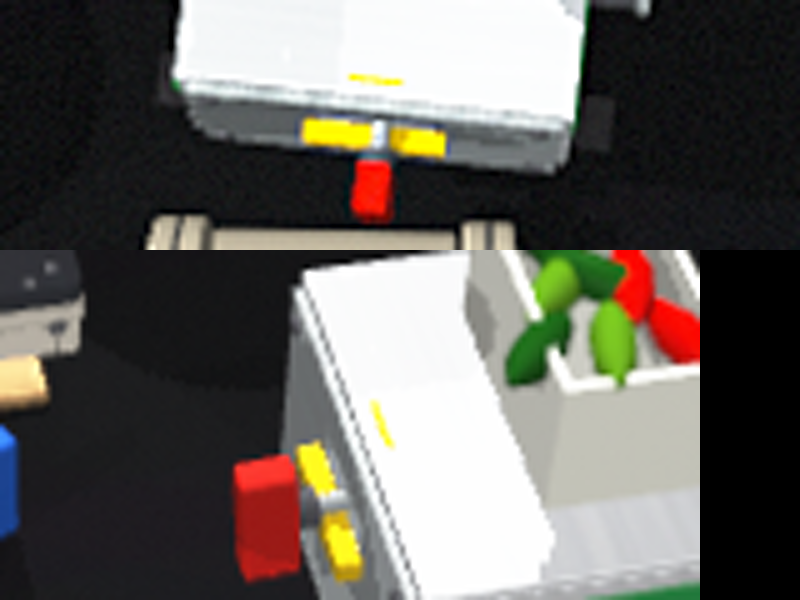

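View pics/w3.png

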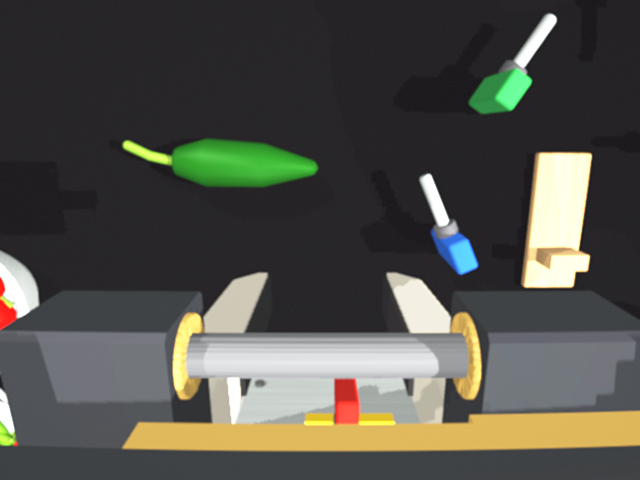

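Both crops show the pin free of the hand, upright and level, with its collar against the ledge front: top crop (376,155), side crop (312,510). The hand is clear, so I hand it in.

```bash
python3 -c "
from h import *
print(robot.read_state()['t'],job.close_job())"
```

```text
the job is handed in; nothing more can be done
15.4167 None
```

The red pin is fully home in the carriage's hole, with its collar against the ledge and let go. I handed the job in at 15.4 s; the hand-in returned no verdict.

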